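# Hang the pen pot on the desk board's keyhole stud

## Robot

A 7-joint arm with a two-finger parallel gripper is mounted at the origin on the work surface. World frame = base frame: x ahead of the robot, y to its left, z up, the work surface at z = 0. Lengths are in m, angles in rad, forces in N, time in s.
With the tool pointing down it reaches from about 0.425 to 0.8 m from the base axis. Payload 8.3 kg.
Tool frame: the origin (TCP) lies between the finger pads; the fingertips stand 19 mm ahead of it and the grasp point (between the pads) is the TCP; z points along the fingers, y is the line along which they close (so a half turn about z gives the same grasp; the last joint's range is limited). The gripper opens to 85 mm and grips with 20 to 120 N. Pads are 22 mm wide; open, the fingers measure 114 mm over their backs; the gripper's body (76 mm by 85 mm) begins 54 mm behind the grasp point. The pads swing forward as they close: fully open they stand 13 mm farther back than shut.
Start: joints at [1.189, 0.383, 0.016, 1.37, -0.006, 1.388, -0.046], TCP at [0.196, -0.593, 0.224] pointing down, gripper open.
Joint ranges: [-2.95, 2.95], [-0.25, 2.06], [-1.52, 1.56], [0.18, 2.33], [-1.44, 4.58], [0.02, 2.06], [-3.01, 3.01]. Speed limits (rad/s): [2.39, 2.39, 3.01, 3.01, 3.14, 3.14, 3.14].

## Interface

Orientations are given as a 3x3 rotation matrix whose columns are the frame's x, y, z axes.
In Python, from cell import robot gives the robot as it stands.
- The arm moves only by the shell command python3 -m jog 'ROWS' [OPENING] [FORCE]. ROWS is JSON, a list of rows, each an object of numbers: "x", "y", "z": the shift along the tool's x, y, z in m; "twist": the turn about the tool's z in degrees. A call has exactly 10 rows; each row shifts and turns the commanded pose from where the row before left it, along the tool's axes as they then stand; what a row does not reach is not made up. A row lasts 1/10 s, in which the tool goes at most 50 mm and 8.59 degrees, less where a joint would pass 70% of its speed; a pose out of reach is approached as far as the arm can. A call is refused whole if a number of a shift passes 0.05 or a number of a turn 8.59, either way. A call with a gripper value outside its range is refused whole. OPENING is the opening, from 0 (shut) to 1 (fully open), set as the call begins (- or left out, the last holds). The fingers move at their own pace and stop on an object; FORCE is the grip in N (left out, the last holds). Time passes only in rows, so rows that do not move let the fingers close, or fill a call up. It gives the time, the measured TCP pose, the force, the opening and the grip force at its end, in the units of the state.
- robot.get_state(): the state, without advancing time (a new reading comes with each control period).
- robot.capture(name): name is "scene" or "top"; returns (picture, depth): 400x640x3 uint8, red, green, blue; 400x640 float32, m along the optical axis (not along the pixel's ray), 0 where there is no reading.
- robot.get_calibration(name): a dict with "vertical_fov" (degrees; the focal length in pixels is half the picture's height over the tangent of half this angle, whatever the lens; pixels are square), "cx", "cy" (the principal point, pixels), "k1" (the pictures are not rectified: a ray, as slopes to the right and down, at radius r is drawn at 1 + k1 r^2 times it, then the intrinsics apply), "R" (3x3) and "t" (3): a world point X has camera coordinates R X + t. Camera axes: x right, y down, z forward; pixel columns grow to the right and rows downward; lengths in m; the calibration is good to about 2 mm. A picture is of the moment at which its call begins. get_calibration takes no time and is no camera call.
- robot.hand_in(): hands the job in; it is judged then, once.
The state is a dict: "time_s": time; "qpos": joint angles; "joint_vel": joint speeds; "joint_efforts": joint torques, N m; "ee_pos": TCP position; "tcp_rot": TCP orientation; "wrist_force": force on the tool from outside, world axes, zero at the start; "moment": the same for the moment, N m; "opening": finger opening in m; "gripper_force": force on a finger pad.
Only numpy, scipy, OpenCV 4.12 (cv2) and the standard library are available. Lean on these libraries where they do the work, as an engineer would, in place of code of your own. Each camera call takes 0.05 s, during which the arm holds its last target. There are 200 camera calls.

## Task

Pick up the blue pen pot, press the wide round end of the keyhole in its back over the brass stud on the wooden desk board until the pot's back lies flush, then push the pot straight down until it is fully home and clamped, and let go. The stud is clamped somewhere along its little slot, so feel for it; handle the pot and stud gently, never pushing with more than about 20 newtons, and leave everything else on the desk where it is.

Things in the scene. Friction and masses are not known exactly. Their poses are not given: they have to be found in the camera images.
- pot_center (a point): Middle of the blue plastic pen pot, an open-topped box standing upright, 60 mm deep (x), 62 mm wide (y), 85 mm high; this point is half-way up. x points out of its back wall, which has the keyhole; the back's outer face is 30 mm from here. z is up. Grip it across the 62 mm width. Mass 0.1 to 0.2 kg.
- pot: The pen pot itself, origin at the centre of its underside, axes as pot_center. Side and front walls 3 mm. Back wall 5 mm thick at the round hole; inside, both sides of the slot carry ramps that thicken it from 6.5 to 9.7 mm just above the hole, so that sliding the pot down wedges it under the stud's head and clamps it.
- hole (a point): Centre of the round, wide end of the keyhole, on the pot's outer back face, 42 mm above the pot's underside; 17 mm across (an octagon). Axes as the pot. From it a 9 mm wide slot runs straight up.
- slot_end (a point): Point on the pot's outer back face, 64 mm above its underside (22 mm above the round hole's centre), where the stud's axis lies when the pot is fully home; the slot ends 3 mm above it. Axes as the pot.
- mark (a point): Middle of the dark level slot plate, on the front face of the board, 115 mm above the desk. x points INTO the board, y along it, z up; the hung pot's axes point the same ways. The stud stands out of the face at exactly this height, but clamped anywhere from -16 to +16 mm along y from here; its place is not measured: look or feel for it.
- board: Fixed upright wooden board with the stud, 300 mm wide, 18 mm thick, top edge 165 mm above the desk; origin under its centre, front face at its x = -9 mm, axes as mark. Feet 10 mm high reach 35 mm before and 75 mm behind its middle plane, 125 mm either side of the middle.
- stud (a joint): Stud's axial spring travel in m, 0 at rest, + outward. Neck 6 mm thick, brass head 14 mm across; at rest the head's rear is 7 mm, its flat front 12 mm off the board's face. Spring 3.2 N/mm: a press on the head sinks it up to 1.8 mm, then it stops dead; the pot's ramps draw it out 2.6 mm. Sliding the pot down takes 6 to 15 N, then it stops dead at home.
- mug: White ceramic mug without handle, 76 mm across, 90 mm high; origin under its centre. Leave alone.
- plant: Small succulent in a terracotta pot, 68 mm across, pot 55 mm and leaves 90 mm high; origin under its centre. Leave alone.
- stapler: Red and black stapler, 140 x 34 x 50 mm; origin under its centre. Leave alone.
Mind the look-alikes: they are no part of the job. There is more than one size of the pot; the one meant has the size given above.

How it is judged:
By the outcome, as a careful person would: the job done as asked, in the order asked, and still so for the second after the job is handed in, with the robot touching nothing.
It also fails if it takes over 59 s, if anything falls off the work surface, if the arm or the gripper's body presses on something with over 40 N, if the wrist force passes 120 N, or if a joint passes its speed limit or range.

## Working session

There is one attempt and no reset: what is moved stays moved. The work goes in short steps, Python scripts to look and compute and a shell command to move; the robot and the scene stay as the last step left them, time stands still between calls to the robot, and variables do not carry over. Pictures are saved under pics/ and viewed, at most 10 in all, crops included, and the job is handed in when it is done.

```bash
mkdir -p pics; ls
cat > h.py <<'E'
import numpy as np, cv2
from cell import robot
def cap(n,name):
    im,d=robot.capture(n); np.savez(f'pics/{name}.npz',im=im,d=d)
    cv2.imwrite(f'pics/{name}.png',im[:,:,::-1]); return im,d
def K(n):
    c=robot.get_calibration(n); f=200/np.tan(np.radians(c['vertical_fov'])/2); return c,f
def ray(n,u,v):
    c,f=K(n); a=np.array([(u-c['cx'])/f,(v-c['cy'])/f]); b=a.copy()
    for _ in range(20): b=a/(1+c['k1']*(b@b))
    return np.array([b[0],b[1],1.])
def world(n,u,v,d):
    c,f=K(n); return np.array(c['R']).T@(ray(n,u,v)*d-np.array(c['t']))
def onz(n,u,v,z):
    c,f=K(n); R=np.array(c['R']).T; o=-R@np.array(c['t']); r=R@ray(n,u,v); return o+r*(z-o[2])/r[2]
def pix(n,X):
    c,f=K(n); p=np.array(c['R'])@np.array(X)+np.array(c['t']); s=p[:2]/p[2]; s=s*(1+c['k1']*(s@s)); return f*s+[c['cx'],c['cy']]
E
python3 - <<'E'
from h import *
for n in('scene','top'):
    cap(n,n+'0'); c,f=K(n); print(n,f,c['k1'],-np.array(c['R']).T@np.array(c['t']),np.array(c['R']).round(2).tolist())
s=robot.get_state(); print(s['time_s'],s['ee_pos'],s['tcp_rot'],s['wrist_force'],s['opening'])
E
```

```text
pics
scene 501.81250295597846 -0.0932788283387774 [ 1.19840512 -0.02442889  0.832844  ] [[-0.01, 1.0, 0.0], [0.73, 0.01, -0.69], [-0.69, -0.01, -0.73]]
top 384.36515527479594 0.010973477875053247 [ 0.29470139 -0.04038573  1.05160004] [[0.06, -1.0, 0.01], [-0.97, -0.06, -0.22], [0.22, 0.01, -0.97]]
0.1 [ 0.19577683 -0.59304901  0.22355344] [[ 9.49595561e-01  3.13477171e-01 -5.76805007e-04]
 [ 3.13477702e-01 -9.49593998e-01  1.72297089e-03]
 [-7.61853293e-06 -1.81694102e-03 -9.99998349e-01]] [ 0.86098876 -0.26236775  0.20647704] 0.08538737712215254
```

View pics/scene0.png

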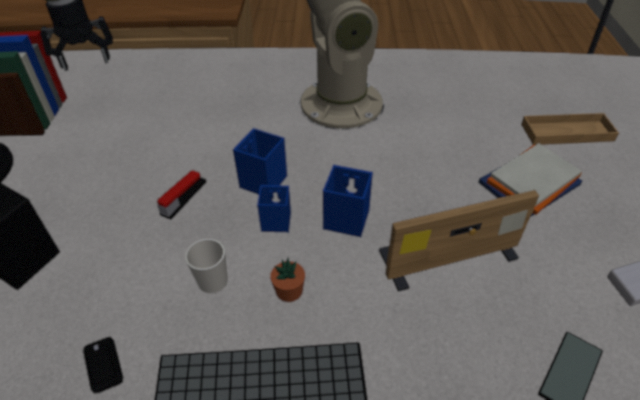

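View pics/top0.png

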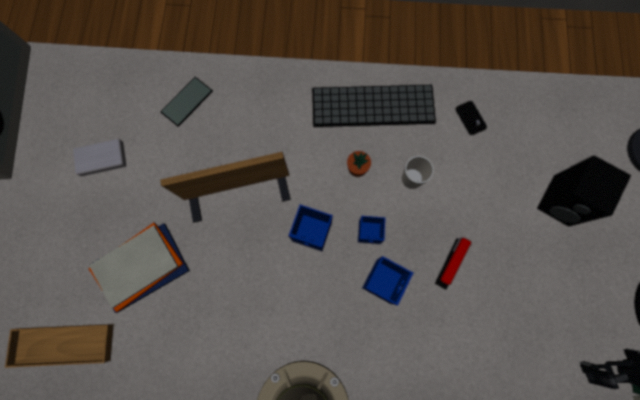

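The scene shows three blue pots, at (260,162), (275,208) and (347,200). The board's stud side faces away from the robot, with the slot plate at (467,230). The mug is at (208,265), the plant at (288,278) and the stapler at (182,194). The three pots are the look-alikes, so I'll crop in to compare their sizes.

Run:
```python
from h import *
s=cv2.imread('pics/scene0.png'); t=cv2.imread('pics/top0.png')
A=cv2.resize(s[120:245,225:385],(800,625),interpolation=cv2.INTER_CUBIC)
B=cv2.resize(t[195:310,280:420],(0,0),fx=4,fy=4,interpolation=cv2.INTER_CUBIC)
cv2.imwrite('pics/a.png',A[:600]);cv2.imwrite('pics/b.png',B)
cv2.imwrite('pics/c.png',cv2.resize(s[180:300,380:545],(0,0),fx=4.8,fy=4.8,interpolation=cv2.INTER_CUBIC))
```

```text
(no output)
```

View pics/a.png

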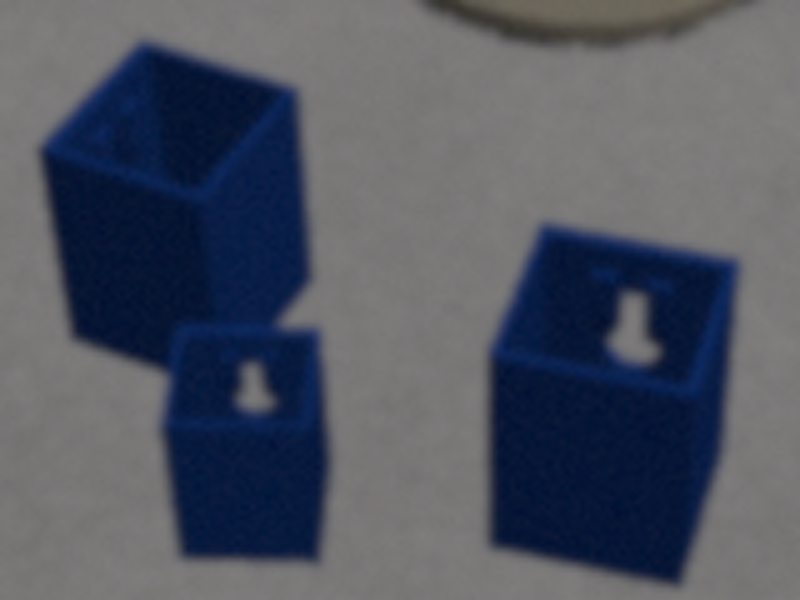

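View pics/b.png

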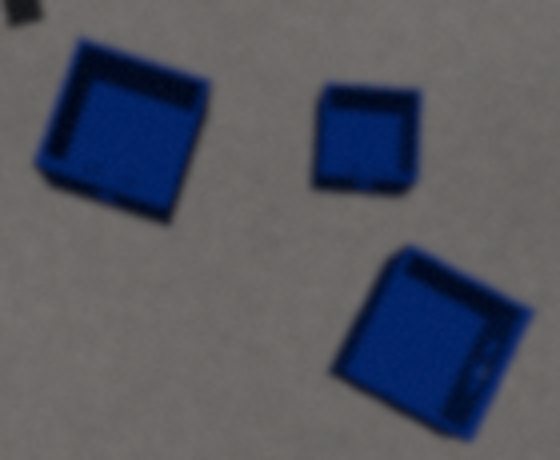

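View pics/c.png

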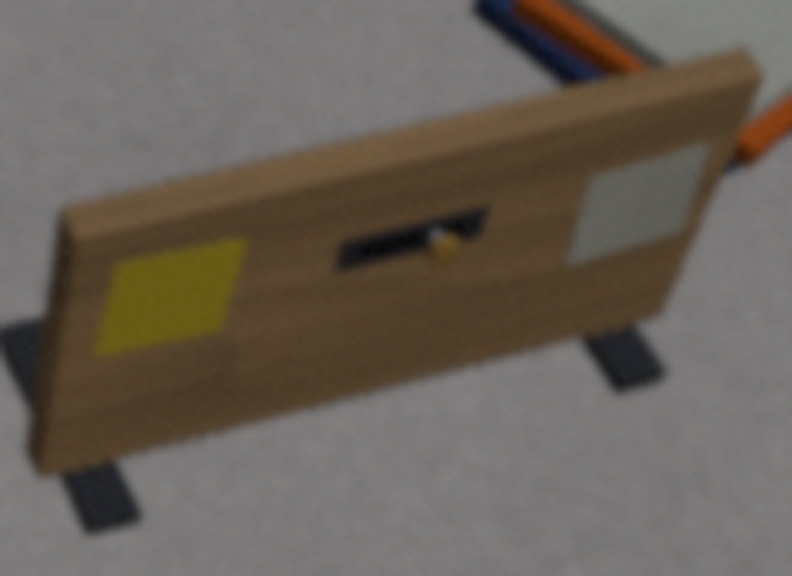

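Crop A shows the candidates: a tall pot (left), a small pot (centre) and a pot with its keyhole facing the robot (right). Crop C shows the stud head at about (443,243), to the right of the plate's middle (415,238). Next I'll measure the pots' rims and the board.

Run:
```python
from h import *
np.set_printoptions(precision=4,suppress=True)
z={n:np.load(f'pics/{n}0.npz') for n in('scene','top')}
def cloud(n,u0,u1,v0,v1):
    d=z[n]['d'];im=z[n]['im'];P=[];C=[]
    for v in range(v0,v1):
        for u in range(u0,u1):
            if d[v,u]>0: P.append(world(n,u,v,float(d[v,u])));C.append(im[v,u])
    return np.array(P),np.array(C).astype(int)
# pots
for nm,box in dict(right=(320,376,164,238),small=(255,295,182,235),back=(230,290,127,195)).items():
    P,C=cloud('scene',*box); b=(C[:,2]>C[:,0]*1.8)&(C[:,2]>40); Q=P[b]
    print(nm,'scene max z pct',np.percentile(Q[:,2],[50,90,98,99.5]))
A={'right':[(545,228),(737,265),(697,388),(493,350)],'back':[(143,42),(297,90),(205,192),(45,150)],'small':[(182,325),(320,330),(308,432),(165,425)]}
B={'right':[(82,40),(210,82),(172,208),(40,160)],'back':[(410,248),(530,312),(470,438),(335,368)],'small':[(325,85),(420,90),(412,185),(315,185)]}
for k in A:
  for h in (.085,.105,.06):
    X=np.array([onz('scene',225+u/5,120+v/5,h) for u,v in A[k]]); L=np.linalg.norm(X-np.roll(X,-1,0),axis=1)
    Y=np.array([onz('top',280+u/4,195+v/4,h) for u,v in B[k]]); M=np.linalg.norm(Y-np.roll(Y,-1,0),axis=1)
    print(k,h,'sc',X.mean(0)[:2],L,'top',Y.mean(0)[:2],M)
    if h==.085: print(X[:,:2].tolist(),Y[:,:2].tolist())
# board front face plane from scene
P,C=cloud('scene',395,535,195,278)
wood=(P[:,2]>.03)&(P[:,2]<.155)
Q=P[wood]
best=None;rng=np.random.default_rng(0)
for _ in range(300):
    a,b=Q[rng.choice(len(Q),2,False)]; d=(b-a)[:2]
    if np.hypot(*d)<.05: continue
    n=np.array([-d[1],d[0]])/np.hypot(*d); r=(Q[:,:2]-a[:2])@n; k=np.abs(r)<.003
    if best is None or k.sum()>best.sum(): best=k
Q=Q[best]; c=Q.mean(0); U,S,V=np.linalg.svd(Q-c); print('plane n',V[2],'c',c,best.sum(),'rms',((Q-c)@V[2]).std())
n=V[2]; n=n if n[0]<0 else -n
def onplane(u,v,off=0):
    cc,f=K('scene');R=np.array(cc['R']).T;o=-R@np.array(cc['t']);r=R@ray('scene',380+u/4.8,180+v/4.8)
    return o+r*(((c-n*off-o)@n)/(r@n))
for nm,(u,v,o) in dict(head=(445,245,.012),plateL=(337,255,0),plateR=(488,222,0),TL=(68,238,0),TR=(757,80,0),BL=(45,472,0),BR=(660,318,0)).items(): print(nm,onplane(u,v,o))
```

```text
Traceback (most recent call last):
  File "h.py", line 13, in world
    c,f=K(n); return np.array(c['R']).T@(ray(n,u,v)*d-np.array(c['t']))
                                         ~~~^^^^^^^
  File "h.py", line 9, in ray
    c,f=K(n); a=np.array([(u-c['cx'])/f,(v-c['cy'])/f]); b=a.copy()
        ~^^^
  File "h.py", line 7, in K
    c=robot.get_calibration(n); f=200/np.tan(np.radians(c['vertical_fov'])/2); return c,f
ValueError: time passes only in moves, steps and waits
```

```bash
python3 - <<'E'
s=open('h.py').read()
s=s.replace("def K(n):\n    c=robot","import functools\n@functools.lru_cache\ndef K(n):\n    c=robot")
open('h.py','w').write(s)
E
cat > m.py <<'E'
from h import *
np.set_printoptions(precision=4,suppress=True)
z={n:np.load(f'pics/{n}0.npz') for n in('scene','top')}
def cloud(n,u0,u1,v0,v1):
    d=z[n]['d'];im=z[n]['im'];P=[];C=[]
    for v in range(v0,v1):
        for u in range(u0,u1):
            if d[v,u]>0: P.append(world(n,u,v,float(d[v,u])));C.append(im[v,u])
    return np.array(P),np.array(C).astype(int)
for nm,box in dict(right=(320,376,164,238),small=(255,295,182,235),back=(230,290,127,195)).items():
    P,C=cloud('scene',*box); b=(C[:,2]>C[:,0]*1.8)&(C[:,2]>40); Q=P[b]
    print(nm,'scene z pct',np.percentile(Q[:,2],[50,90,98,99.5]))
A={'right':[(545,228),(737,265),(697,388),(493,350)],'back':[(143,42),(297,90),(205,192),(45,150)],'small':[(182,325),(320,330),(308,432),(165,425)]}
B={'right':[(82,40),(210,82),(172,208),(40,160)],'back':[(410,248),(530,312),(470,438),(335,368)],'small':[(325,85),(420,90),(412,185),(315,185)]}
for k in A:
  for h in (.085,.105,.06):
    X=np.array([onz('scene',225+u/5,120+v/5,h) for u,v in A[k]]); L=np.linalg.norm(X-np.roll(X,-1,0),axis=1)
    Y=np.array([onz('top',280+u/4,195+v/4,h) for u,v in B[k]]); M=np.linalg.norm(Y-np.roll(Y,-1,0),axis=1)
    print(k,h,'sc',X.mean(0)[:2],L,'top',Y.mean(0)[:2],M)
    if h==.085: print(X[:,:2].round(4).tolist(),Y[:,:2].round(4).tolist())
P,C=cloud('scene',395,535,195,278)
Q=P[(P[:,2]>.03)&(P[:,2]<.155)]
best=None;rng=np.random.default_rng(0)
for _ in range(300):
    a,b=Q[rng.choice(len(Q),2,False)]; d=(b-a)[:2]
    if np.hypot(*d)<.05: continue
    n=np.array([-d[1],d[0]])/np.hypot(*d); r=(Q[:,:2]-a[:2])@n; k=np.abs(r)<.003
    if best is None or k.sum()>best.sum(): best=k
Q=Q[best]; c=Q.mean(0); U,S,V=np.linalg.svd(Q-c,full_matrices=False); print('plane n',V[2],'c',c,best.sum(),'rms',((Q-c)@V[2]).std())
n=V[2]; n=n if n[0]<0 else -n
def onplane(u,v,off=0):
    cc,f=K('scene');R=np.array(cc['R']).T;o=-R@np.array(cc['t']);r=R@ray('scene',380+u/4.8,180+v/4.8)
    return o+r*(((c-n*off-o)@n)/(r@n))
for nm,(u,v,o) in dict(head=(445,245,.012),plateL=(337,255,0),plateR=(488,222,0),TL=(68,238,0),TR=(757,80,0),BL=(45,472,0),BR=(660,318,0)).items(): print(nm,onplane(u,v,o))
E
python3 m.py
```

```text
right scene z pct [0.0791 0.1156 0.1188 0.1199]
small scene z pct [0.0534 0.0826 0.0853 0.0865]
back scene z pct [0.0795 0.1135 0.1186 0.1198]
right 0.085 sc [0.4142 0.0119] [0.0874 0.0786 0.0883 0.0805] top [0.4495 0.006 ] [0.0867 0.084  0.0888 0.0816]
[[0.3643, -0.0197], [0.3873, 0.0646], [0.4632, 0.0442], [0.4419, -0.0415]] [[0.5009, 0.038], [0.4786, -0.0457], [0.3968, -0.0266], [0.4219, 0.0585]]
right 0.105 sc [0.4351 0.0109] [0.0851 0.0765 0.0859 0.0784] top [0.4463 0.0051] [0.0849 0.0822 0.0869 0.0799]
right 0.06 sc [0.3879 0.0131] [0.0903 0.0813 0.0912 0.0832] top [0.4535 0.0072] [0.0889 0.0862 0.0911 0.0837]
back 0.085 sc [ 0.2889 -0.1941] [0.0854 0.0821 0.0822 0.0887] top [ 0.3254 -0.1943] [0.0829 0.0853 0.0911 0.0877]
[[0.2321, -0.2147], [0.2683, -0.1373], [0.3419, -0.1737], [0.3132, -0.2507]] [[0.3811, -0.1766], [0.3465, -0.2518], [0.2689, -0.2163], [0.3052, -0.1327]]
back 0.105 sc [ 0.3132 -0.1896] [0.0831 0.0799 0.08   0.0864] top [ 0.3248 -0.1912] [0.0811 0.0836 0.0892 0.0858]
back 0.06 sc [ 0.2585 -0.1998] [0.0883 0.0848 0.085  0.0917] top [ 0.3262 -0.1983] [0.085  0.0876 0.0935 0.0899]
small 0.085 sc [ 0.4594 -0.1458] [0.0595 0.0601 0.0594 0.0592] top [ 0.4501 -0.1479] [0.0607 0.0612 0.0611 0.0645]
[[0.4284, -0.1751], [0.4307, -0.1156], [0.4908, -0.1166], [0.4876, -0.176]] [[0.4812, -0.1192], [0.4818, -0.18], [0.4206, -0.1767], [0.4168, -0.1156]]
small 0.105 sc [ 0.4791 -0.1426] [0.0579 0.0585 0.0578 0.0577] top [ 0.4469 -0.1457] [0.0595 0.06   0.0599 0.0632]
small 0.06 sc [ 0.4347 -0.1499] [0.0615 0.0621 0.0614 0.0612] top [ 0.4541 -0.1507] [0.0623 0.0628 0.0627 0.0662]
plane n [0.9541 0.2995 0.0027] c [0.5745 0.2272 0.0959] 5122 rms 0.0009630297264796979
head [0.5822 0.2427 0.1191]
plateL [0.5828 0.2007 0.1132]
plateR [0.5624 0.2657 0.1105]
TL [0.6185 0.0866 0.1632]
TR [0.5294 0.3706 0.16  ]
BL [0.6172 0.092  0.0137]
BR [0.5289 0.3734 0.0089]
```

The small pot is the target: its sides measure about 60 mm and its top is at z = 0.085, while the other two measure about 85 mm and 119 mm. Next I'll refine its pose and the stud's place from the depth image.

```bash
cat > r.py <<'E'
import io,contextlib
with contextlib.redirect_stdout(io.StringIO()):
    from m import *
# pot: front face points & rim
for nm,bx in (('scene',(255,295,182,235)),('top',(355,390,212,245))):
    P,C=cloud(nm,*bx); b=(C[:,2]>C[:,0]*1.8)&(C[:,2]>40); Q=P[b]
    R=Q[(Q[:,2]>.079)&(Q[:,2]<.09)]
    r=cv2.minAreaRect((R[:,:2]*1000).astype(np.float32)); print(nm,'rim',len(R),r,R[:,:2].min(0),R[:,:2].max(0),R[:,2].mean())
    if nm=='scene':
        F=Q[(Q[:,2]>.01)&(Q[:,2]<.07)&(Q[:,0]>.47)]; p=np.polyfit(F[:,1],F[:,0],1); print('front face x(y=-.147)',np.polyval(p,-.147),'slope',p[0],len(F),F[:,:2].min(0),F[:,:2].max(0))
# stud
xm=-np.array([n[0],n[1],0]) if n[0]>0 else np.array([n[0],n[1],0]); xm/=np.linalg.norm(xm); ym=np.cross([0,0,1],xm)
print('xm',xm,'ym',ym,'yaw',np.degrees(np.arctan2(xm[1],xm[0])))
P,C=cloud('scene',440,495,210,250)
h=-(P-c)@xm; y=(P-c)@ym
k=(h>.005)&(h<.02)&(P[:,2]<.14)
print(k.sum(),'proud: h',np.median(h[k]),'y',y[k].mean(),y[k].min(),y[k].max(),'z',P[k,2].mean(),P[k,2].min(),P[k,2].max())
dark=(C.sum(1)<110)&(abs(h)<.006); print('dark',dark.sum(),np.percentile(y[dark],[2,50,98]),np.percentile(P[dark,2],[2,50,98]))
# board ends along ym
P,C=cloud('scene',380,545,185,290); h=-(P-c)@xm; y=(P-c)@ym; k=(abs(h)<.005)&(P[:,2]>.03)&(P[:,2]<.17)
print('board y',np.percentile(y[k],[.3,99.7]),'z top',P[k,2].max(),'c',c)
E
python3 r.py
```

```text
scene rim 220 ((456.49481201171875, -147.84194946289062), (65.0976333618164, 59.43589782714844), 1.638675570487976) [ 0.424  -0.1778] [ 0.489  -0.1179] 0.08304821462085299
front face x(y=-.147) 0.4854220637002386 slope -0.010224067059024615 536 [ 0.4702 -0.177 ] [ 0.4897 -0.1179]
top rim 147 ((452.98468017578125, -147.96923828125), (62.3722038269043, 60.01464080810547), 89.19734954833984) [ 0.4228 -0.1789] [ 0.4831 -0.1169] 0.08497642455399122
xm [-0.9541 -0.2995  0.    ] ym [ 0.2995 -0.9541  0.    ] yaw -162.57314778210153
35 proud: h 0.011079827202089266 y -0.012216215176229525 -0.019465413013862357 -0.00674485671404446 z 0.11613231943312949 0.10810216876621204 0.12076131270813703
dark 119 [-0.0333  0.0009  0.0263] [0.1055 0.1147 0.1223]
board y [-0.1517  0.1464] z top 0.1678305858216756 c [0.5745 0.2272 0.0959]
```

Depth puts the pot centre at (0.455, -0.148), with x pointing about 180.6°. The stud foot is at (0.571, 0.239), which is about -9.5 mm along the mark's y, and the board yaw is -162.6°.

```bash
cat > st.py <<'E'
from h import *
import sys
np.set_printoptions(precision=4,suppress=True)
s=robot.get_state(); R=np.array(s['tcp_rot']); p=np.array(s['ee_pos'])
print(s['time_s'],p,'yaw tool x',np.degrees(np.arctan2(R[1,0],R[0,0])),'F',np.array(s['wrist_force']),'M',np.array(s['moment']),'op',s['opening'],s['gripper_force'])
if len(sys.argv)>3:
    g=np.array([float(a) for a in sys.argv[1:4]]); print('tool shift',R.T@(g-p))
E
python3 -m jog '[{"x":0.033,"y":-0.029},{"x":0.033,"y":-0.029},{"x":0.033,"y":-0.029},{"x":0.033,"y":-0.029},{"x":0.033,"y":-0.029},{"x":0.033,"y":-0.029},{"x":0.033,"y":-0.029},{"x":0.033,"y":-0.029},{"x":0.033,"y":-0.029},{"x":0.033,"y":-0.029}]' 1 50; python3 st.py .455 -.148 .18
```

```text
0.1 [ 0.1958 -0.593   0.2236] yaw tool x 18.26893849452453 F [ 0.861  -0.2624  0.2065] M [-0.0113 -0.0478  0.0343] op 0.08538737712215254 0.0
tool shift [ 0.3857 -0.3413  0.0442]invalid input at $[0]: expected keys x, y, z, twist
```

```bash
python3 -m jog '[{"x":0.033,"y":-0.029,"z":0,"twist":0},{"x":0.033,"y":-0.029,"z":0,"twist":0},{"x":0.033,"y":-0.029,"z":0,"twist":0},{"x":0.033,"y":-0.029,"z":0,"twist":0},{"x":0.033,"y":-0.029,"z":0,"twist":0},{"x":0.033,"y":-0.029,"z":0,"twist":0},{"x":0.033,"y":-0.029,"z":0,"twist":0},{"x":0.033,"y":-0.029,"z":0,"twist":0},{"x":0.033,"y":-0.029,"z":0,"twist":0},{"x":0.033,"y":-0.029,"z":0,"twist":0}]' 1 50; python3 -m jog '[{"x":0,"y":0,"z":0,"twist":5},{"x":0,"y":0,"z":0,"twist":5},{"x":0,"y":0,"z":0,"twist":5},{"x":0,"y":0,"z":0,"twist":2.7},{"x":0,"y":0,"z":0,"twist":0},{"x":0,"y":0,"z":0,"twist":0},{"x":0,"y":0,"z":0,"twist":0},{"x":0,"y":0,"z":0,"twist":0},{"x":0,"y":0,"z":0,"twist":0},{"x":0,"y":0,"z":0,"twist":0}]'; python3 st.py .455 -.148 .15
```

```text
time_s: 1.1
ee_pos: [0.4187, -0.2129, 0.2244]
tcp_rot: [[0.95, 0.313, -0.0], [0.313, -0.95, 0.0], [-0.0, -0.0, -1.0]]
wrist_force: [1.0, -1.1, -0.0]
opening: 0.0856
gripper_force: 0.0
time_s: 2.1
ee_pos: [0.4184, -0.2147, 0.2245]
tcp_rot: [[1.0, 0.01, 0.0], [0.01, -1.0, 0.0], [0.0, -0.0, -1.0]]
wrist_force: [-0.7, -0.1, 0.2]
opening: 0.0852
gripper_force: 0.0
2.1 [ 0.4184 -0.2147  0.2245] yaw tool x 0.5788348280431989 F [-0.7464 -0.1326  0.1541] M [-0.0279 -0.0031  0.0513] op 0.08523123513004906 0.0
tool shift [ 0.0373 -0.0663  0.0745]
```

```bash
python3 -m jog '[{"x":0.0124,"y":-0.0221,"z":0.01,"twist":0},{"x":0.0124,"y":-0.0221,"z":0.01,"twist":0},{"x":0.0125,"y":-0.0221,"z":0.01,"twist":0},{"x":0,"y":0,"z":0.02,"twist":0},{"x":0,"y":0,"z":0.02,"twist":0},{"x":0,"y":0,"z":0.02,"twist":0},{"x":0,"y":0,"z":0.02,"twist":0},{"x":0,"y":0,"z":0.02,"twist":0},{"x":0,"y":0,"z":0.02,"twist":0},{"x":0,"y":0,"z":0.0085,"twist":0}]'; python3 -m jog '[{"x":0,"y":0,"z":0,"twist":0},{"x":0,"y":0,"z":0,"twist":0},{"x":0,"y":0,"z":0,"twist":0},{"x":0,"y":0,"z":0,"twist":0},{"x":0,"y":0,"z":0,"twist":0},{"x":0,"y":0,"z":0,"twist":0},{"x":0,"y":0,"z":0,"twist":0},{"x":0,"y":0,"z":0,"twist":0},{"x":0,"y":0,"z":0,"twist":0},{"x":0,"y":0,"z":0,"twist":0}]' 0.3 50; python3 st.py .455 -.148 .066
```

```text
time_s: 3.1
ee_pos: [0.454, -0.1477, 0.0643]
tcp_rot: [[1.0, 0.01, -0.002], [0.01, -1.0, 0.001], [-0.002, -0.001, -1.0]]
wrist_force: [0.4, 0.3, -0.3]
opening: 0.0854
gripper_force: 0.0
time_s: 4.1
ee_pos: [0.456, -0.1483, 0.0671]
tcp_rot: [[1.0, 0.01, 0.002], [0.01, -1.0, -0.001], [0.002, 0.001, -1.0]]
wrist_force: [0.0, -0.3, 6.5]
opening: 0.0601
gripper_force: 54.9
4.1 [ 0.456  -0.1483  0.0671] yaw tool x 0.5574053760118997 F [ 0.0067 -0.3128  6.4686] M [-0.013  -0.0418  0.0719] op 0.06011821425974591 54.93902385234833
tool shift [-0.001  -0.0003  0.0011]
```

```bash
python3 -m jog '[{"x":0,"y":0,"z":-0.01,"twist":0},{"x":0,"y":0,"z":-0.02,"twist":0},{"x":0,"y":0,"z":-0.02,"twist":0},{"x":0,"y":0,"z":-0.02,"twist":0},{"x":0,"y":0,"z":-0.02,"twist":0},{"x":0,"y":0,"z":-0.02,"twist":0},{"x":0,"y":0,"z":-0.02,"twist":0},{"x":0,"y":0,"z":-0.02,"twist":0},{"x":0,"y":0,"z":0,"twist":0},{"x":0,"y":0,"z":0,"twist":0}]'; python3 -m jog '[{"x":0.01,"y":-0.02,"z":0,"twist":0},{"x":0.02,"y":-0.042,"z":0,"twist":0},{"x":0.02,"y":-0.042,"z":0,"twist":0},{"x":0.02,"y":-0.042,"z":0,"twist":0},{"x":0.02,"y":-0.042,"z":0,"twist":0},{"x":0.02,"y":-0.042,"z":0,"twist":0},{"x":0.02,"y":-0.042,"z":0,"twist":0},{"x":0.02,"y":-0.042,"z":0,"twist":0},{"x":0.02,"y":-0.042,"z":0,"twist":0},{"x":0.018,"y":-0.042,"z":0,"twist":0}]';  python3 -m jog '[{"x":0,"y":-0.009,"z":0,"twist":-4},{"x":0,"y":0,"z":0,"twist":-4},{"x":0,"y":0,"z":0,"twist":-4},{"x":0,"y":0,"z":0,"twist":-4},{"x":0,"y":0,"z":0,"twist":-0.8},{"x":0,"y":0,"z":0,"twist":0},{"x":0,"y":0,"z":0,"twist":0},{"x":0,"y":0,"z":0,"twist":0},{"x":0,"y":0,"z":0,"twist":0},{"x":0,"y":0,"z":0,"twist":0}]'; python3 st.py .6397 .2606 .14
```

```text
time_s: 5.1
ee_pos: [0.4548, -0.1478, 0.2158]
tcp_rot: [[1.0, 0.01, -0.0], [0.01, -1.0, 0.0], [-0.0, -0.0, -1.0]]
wrist_force: [-0.5, 0.1, -3.2]
opening: 0.0603
gripper_force: 54.6
time_s: 6.1
ee_pos: [0.6392, 0.2523, 0.2139]
tcp_rot: [[1.0, 0.009, -0.003], [0.009, -1.0, -0.002], [-0.003, 0.002, -1.0]]
wrist_force: [0.8, -0.4, 0.2]
opening: 0.0483
gripper_force: 0.0
time_s: 7.1
ee_pos: [0.6389, 0.2608, 0.216]
tcp_rot: [[0.954, 0.298, -0.0], [0.298, -0.954, -0.0], [-0.0, 0.0, -1.0]]
wrist_force: [-0.3, -0.5, -0.1]
opening: 0.0256
gripper_force: 0.2
7.1 [0.6389 0.2608 0.216 ] yaw tool x 17.352010248226037 F [-0.2522 -0.5303 -0.0996] M [-0.0435 -0.0655  0.0068] op 0.02555463535102827 0.23930792813189328
tool shift [0.0007 0.0004 0.076 ]
```

The pot slipped out while I was carrying it. I'll look for where it landed.

Run:
```python
from h import *
a,_=cap('scene','scene1'); cap('top','top1')
```

```text
(no output)
```

View pics/scene1.png

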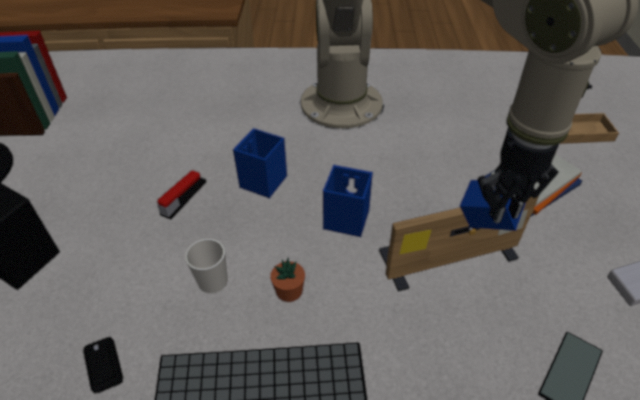

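The pot appears near the gripper at about (485,205), by the top of the board. I'll zoom in with both cameras.

Run:
```python
from h import *
s=cv2.imread('pics/scene1.png'); t=cv2.imread('pics/top1.png')
a=cv2.resize(s[140:270,440:560],(400,433),interpolation=cv2.INTER_CUBIC); b=cv2.resize(t[100:230,150:270],(400,433),interpolation=cv2.INTER_CUBIC)
cv2.imwrite('pics/d.png',cv2.convertScaleAbs(np.hstack([a,b]),alpha=1.6))
```

```text
(no output)
```

View pics/d.png

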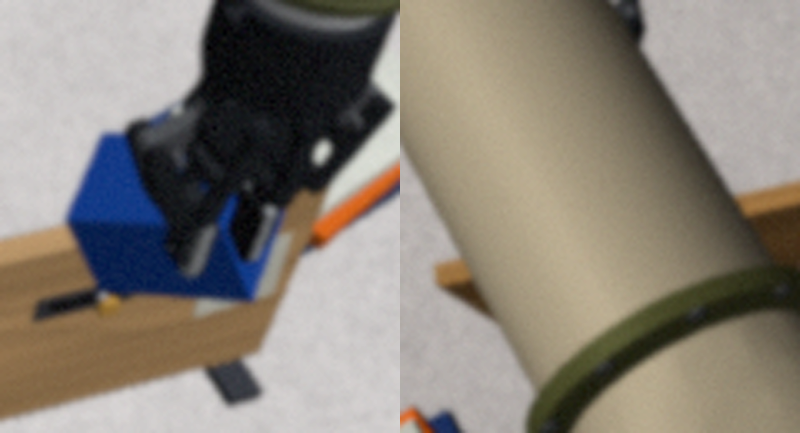

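Run:
```python
from h import *
np.set_printoptions(precision=3,suppress=True)
z0=np.load('pics/scene1.npz')
im,d=cap('scene','scene2')
for I,D in((z0['im'],z0['d']),(im,d)):
    P=[]
    for v in range(165,240):
        for u in range(450,540):
            c=I[v,u].astype(int)
            if c[2]>1.8*c[0] and c[2]>40 and c[2]>1.5*c[1] and D[v,u]>0: P.append(np.r_[world('scene',u,v,float(D[v,u])),u,v])
    P=np.array(P); print(len(P),P.mean(0),np.percentile(P,[1,99],axis=0).tolist())
ok=P
# sample points of the two faces
for u,v in((466,190),(475,200),(480,210),(490,225),(505,225),(513,225),(516,205),(470,215)): print(u,v,world('scene',u,v,float(d[v,u])))
print(robot.get_state()['time_s'])
```

```text
1313 [  0.613   0.237   0.209 484.222 210.193] [[0.5582636595140796, 0.20210365370395472, 0.16485685009940815, 463.0, 182.0], [0.6447950040431156, 0.29583187515854936, 0.2712478300901162, 518.0, 228.0]]
1318 [  0.613   0.237   0.209 484.212 210.148] [[0.5577680233968259, 0.20192611653868153, 0.16544799236661997, 463.0, 182.0], [0.6455100304052314, 0.2960078980732777, 0.2719963784259935, 517.8299999999999, 228.0]]
466 190 [0.572 0.212 0.217]
475 200 [0.6   0.222 0.221]
480 210 [0.618 0.228 0.215]
490 225 [0.622 0.252 0.182]
505 225 [0.639 0.27  0.201]
513 225 [0.646 0.28  0.209]
516 205 [0.639 0.276 0.251]
470 215 [0.609 0.217 0.193]
7.25
```

```bash
cat > f.py <<'E'
from h import *
np.set_printoptions(precision=3,suppress=True)
z=np.load('pics/scene2.npz'); I=z['im'].astype(int);D=z['d'];P=[]
for v in range(160,245):
    for u in range(445,545):
        c=I[v,u]
        if c[2]>1.6*c[0] and c[2]>1.4*c[1] and c[2]>25 and D[v,u]>0:
            w=world('scene',u,v,float(D[v,u]))
            if w[2]>.12 and w[0]>.52: P.append(np.r_[w,u,v,c])
P=np.array(P); rem=P.copy(); rng=np.random.default_rng(1)
for i in range(4):
    X=rem[:,:3];best=None
    for _ in range(800):
        a,b,c=X[rng.choice(len(X),3,False)]; n=np.cross(b-a,c-a); L=np.linalg.norm(n)
        if L<1e-4: continue
        k=abs((X-a)@(n/L))<.002
        if best is None or k.sum()>best.sum(): best=k
    Q=rem[best]; c=Q[:,:3].mean(0); V=np.linalg.svd(Q[:,:3]-c,full_matrices=False)[2]
    q=(Q[:,:3]-c)@V.T
    print(best.sum(),'n',V[2],'c',c,'ext',np.percentile(q,[2,98],axis=0).tolist(),'axes',V[:2].tolist(),'px',Q[:,3:5].mean(0),Q[:,3:5].min(0),Q[:,3:5].max(0),'col',Q[:,5:].mean(0))
    rem=rem[~best]
    if len(rem)<60: break
print(len(rem)); np.save('pics/P.npy',P)
E
python3 f.py
```

```text
802 n [-0.875  0.449  0.178] c [0.622 0.241 0.201] ext [[-0.044565314292544594, -0.031113917297355777, -0.0016267776269204342], [0.03813179118392939, 0.030075148484612683, 0.0016896970333182037]] axes [[-0.4830913396422427, -0.8270884933772273, -0.2873106014153533], [-0.018401627182368333, 0.3376595685834428, -0.9410884102256731]] px [486.257 217.509] [461. 194.] [515. 229.] col [ 7.887 21.744 50.653]
415 n [ 0.055  0.479 -0.876] c [0.591 0.223 0.223] ext [[-0.031234662938958192, -0.024346902239573875, -0.0016562333103437282], [0.05546454824938615, 0.0284372224776806, 0.0018948935643671287]] axes [[0.9124513926947687, 0.3323014601000162, 0.23876389087291755], [-0.40552712361450144, 0.8122312438211282, 0.41931868378803683]] px [475.361 195.595] [461. 180.] [511. 215.] col [14.231 36.494 81.082]
53 n [-0.497 -0.748 -0.439] c [0.63  0.284 0.216] ext [[-0.04078740113354157, -0.014205783042450596, -0.0017030025327388076], [0.024827912533669595, 0.018194310122296838, 0.001733280824817541]] axes [[-0.16621055922969397, 0.5787845304605734, -0.7983623972232697], [-0.851701983294804, 0.32377172164911733, 0.4120383524771258]] px [513.943 215.264] [500. 197.] [522. 227.] col [23.151 38.302 73.208]
44 n [ 0.23  -0.852 -0.47 ] c [0.64  0.216 0.272] ext [[-0.04635057749191047, -0.029325773774392126, -0.0012673744099496774], [0.09169719158491155, 0.031975169017656194, 0.0014717438064485728]] axes [[-0.430118759139057, 0.3436403112597726, -0.8348108705053883], [-0.8729040678414055, -0.39420270565231263, 0.28747646025774465]] px [483.182 195.5  ] [471. 180.] [496. 225.] col [ 9.636 20.432 43.909]
112
```

Run:
```python
from h import *
a=np.mean([robot.capture('scene')[0].astype(float) for _ in range(4)],0)[155:239,448:560,::-1]
a=np.clip((a/255)**.5*255*1.25,0,255).astype(np.uint8)
cv2.imwrite('pics/e.png',cv2.resize(a,(800,600),interpolation=cv2.INTER_LANCZOS4))
```

```text
(no output)
```

View pics/e.png

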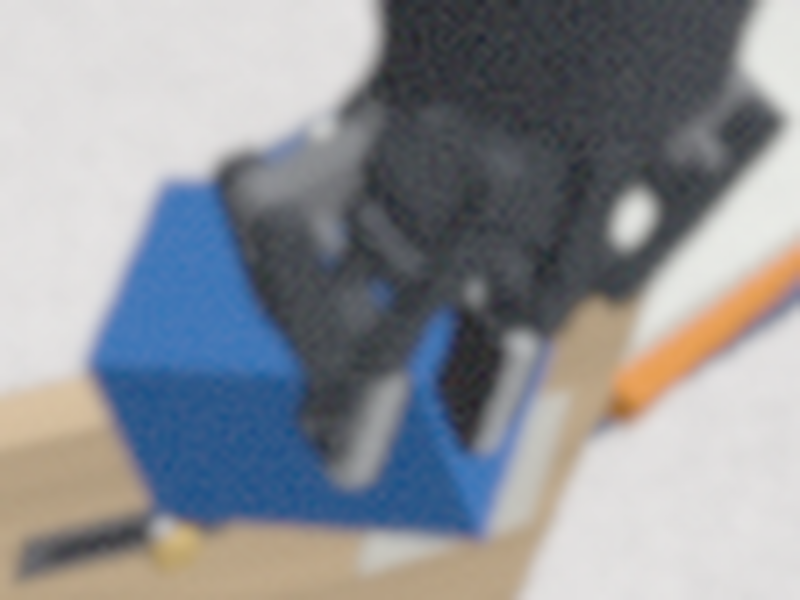

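The enlarged crop shows the pot lying on its side, opening to the right. It's hooked on the right finger (470,390), with the left finger (350,430) outside the same wall, and it rests partly on the top of the board. It isn't moving. I'll twist to line the pads up with that wall and pinch it gently.

```bash
python3 -m jog '[{"x":0,"y":0,"z":0,"twist":-7},{"x":0,"y":0,"z":0,"twist":-7},{"x":0,"y":0,"z":0,"twist":-7},{"x":0,"y":0,"z":0,"twist":-7},{"x":0,"y":0,"z":0,"twist":-7},{"x":0,"y":0,"z":0,"twist":-5},{"x":0,"y":0,"z":0,"twist":0},{"x":0,"y":0,"z":0,"twist":0},{"x":0,"y":0,"z":0,"twist":0},{"x":0,"y":0,"z":0,"twist":0}]' 0 40
python3 - <<'E'
from h import *
cap('scene','scene2')
E
python3 f.py
```

```text
time_s: 8.45
ee_pos: [0.6405, 0.2626, 0.2192]
tcp_rot: [[0.539, 0.842, 0.006], [0.842, -0.539, 0.004], [0.007, 0.002, -1.0]]
wrist_force: [3.4, 4.0, 9.9]
opening: 0.0016
gripper_force: 56.8
995 n [ 0.769 -0.636 -0.062] c [0.616 0.233 0.207] ext [[-0.03875073850293076, -0.02919544501516431, -0.0016698653275251194], [0.040365900010988144, 0.029144907670863394, 0.0017515121817045396]] axes [[0.609795790584283, 0.702096916511428, 0.3677077829076149], [0.18995268946382604, 0.3209596399645021, -0.9278485249647789]] px [481.927 212.451] [459. 196.] [518. 230.] col [ 6.912 20.779 50.073]
656 n [ 0.223  0.36  -0.906] c [0.583 0.236 0.232] ext [[-0.035044414086748826, -0.030644014820529655, -0.0015813515317718075], [0.04061608196709765, 0.03227688875424034, 0.0016880123189488483]] axes [[0.8637937085065294, 0.35807703673942776, 0.35445911598440727], [-0.45202788564171814, 0.8615024664852045, 0.2312667093253748]] px [482.84  188.822] [459. 177.] [503. 206.] col [13.697 36.401 83.11 ]
128 n [-0.222 -0.389  0.894] c [0.618 0.292 0.199] ext [[-0.024890232982995267, -0.00527563602855283, -0.001635009706972644], [0.030772201322770622, 0.007150954694468661, 0.0016521185164327847]] axes [[0.7997677988991237, -0.5971852251658394, -0.06116596020399348], [-0.5577964936822688, -0.7016007275337917, -0.443417963957055]] px [514.164 216.656] [492. 207.] [522. 229.] col [20.953 39.898 82.078]
58 n [ 0.763 -0.645 -0.042] c [0.577 0.279 0.208] ext [[-0.04048380453733807, -0.014419155659020274, -0.0013193977183971247], [0.03738045280717765, 0.007535118324978373, 0.0017881824825482272]] axes [[0.6459135162427123, 0.7600141665520155, 0.07193188566429601], [0.01447602557585136, 0.08201391479357253, -0.9965260470573561]] px [502.931 196.069] [476. 177.] [522. 207.] col [11.552 25.362 56.621]
173
```

It's pinched firmly: the opening reads about one wall thickness and the grip 57 N. I'll lift it slowly and bring it clear in front of the board.

```bash
python3 -m jog '[{"x":0,"y":0,"z":-0.004,"twist":0},{"x":0,"y":0,"z":-0.006,"twist":0},{"x":0,"y":0,"z":-0.008,"twist":0},{"x":0,"y":0,"z":-0.008,"twist":0},{"x":0,"y":0,"z":-0.006,"twist":0},{"x":0,"y":0,"z":-0.004,"twist":0},{"x":0.002,"y":0.002,"z":0,"twist":0},{"x":0.004,"y":0.003,"z":0,"twist":0},{"x":0.006,"y":0.005,"z":0,"twist":0},{"x":0.008,"y":0.007,"z":0,"twist":0}]' 0 60; python3 -m jog '[{"x":0.008,"y":0.007,"z":0,"twist":0},{"x":0.008,"y":0.007,"z":0,"twist":0},{"x":0.008,"y":0.007,"z":0,"twist":0},{"x":0.008,"y":0.007,"z":0,"twist":0},{"x":0.008,"y":0.007,"z":0,"twist":0},{"x":0.008,"y":0.007,"z":0,"twist":0},{"x":0.006,"y":0.005,"z":0,"twist":0},{"x":0.004,"y":0.003,"z":0,"twist":0},{"x":0.002,"y":0.002,"z":0,"twist":0},{"x":0,"y":0,"z":0,"twist":0}]'
cat > g.py <<'E'
from h import *
import sys
# pot outline near the tool: blue cloud, plane fits
np.set_printoptions(precision=3,suppress=True)
cap('scene','scene2'); z=np.load('pics/scene2.npz'); I=z['im'].astype(int);D=z['d']
s=robot.get_state(); T=np.array(s['ee_pos']); up,vp=pix('scene',T).astype(int); P=[]
print(s['time_s'],T,s['wrist_force'],'op',s['opening'],s['gripper_force'])
for v in range(max(0,vp-75),min(400,vp+90)):
    for u in range(up-80,min(640,up+80)):
        c=I[v,u]
        if c[2]>1.6*c[0] and c[2]>1.4*c[1] and c[2]>25 and D[v,u]>0:
            w=world('scene',u,v,float(D[v,u]))
            if np.linalg.norm(w-T)<.14 and w[2]>.008: P.append(w)
P=np.array(P); np.save('pics/P.npy',P); print(len(P),'min/max',np.percentile(P,[.5,99.5],axis=0).tolist()); rem=P; rng=np.random.default_rng(1)
for i in range(3):
    best=None
    for _ in range(800):
        a,b,c=rem[rng.choice(len(rem),3,False)]; n=np.cross(b-a,c-a); L=np.linalg.norm(n)
        if L<1e-4: continue
        k=abs((rem-a)@(n/L))<.002
        if best is None or k.sum()>best.sum(): best=k
    Q=rem[best]; c=Q.mean(0); V=np.linalg.svd(Q-c,full_matrices=False)[2]; q=(Q-c)@V.T
    print(best.sum(),'n',V[2],'c',c,'ext',np.percentile(q[:,:2],[1,99],axis=0).round(3).tolist(),'axes',V[:2].round(3).tolist())
    rem=rem[~best]
    if len(rem)<60: break
E
python3 g.py
```

```text
time_s: 9.5
ee_pos: [0.6646, 0.2686, 0.2517]
tcp_rot: [[0.539, 0.842, -0.0], [0.842, -0.539, -0.0], [-0.001, -0.0, -1.0]]
wrist_force: [0.3, -0.5, -1.5]
opening: 0.001
gripper_force: 55.4
time_s: 10.5
ee_pos: [0.7405, 0.2913, 0.2509]
tcp_rot: [[0.539, 0.842, -0.001], [0.842, -0.539, -0.0], [-0.001, -0.001, -1.0]]
wrist_force: [-0.3, 0.6, -1.8]
opening: 0.0011
gripper_force: 55.4
10.55 [0.74  0.291 0.251] [-0.194 -0.516 -1.903] op 0.001284269395765728 55.41359685259522
2821 min/max [[0.6514584499803214, 0.21989538540450876, 0.20260239296741978], [0.7520166503362706, 0.30520497052284384, 0.3436530482937485]]
1343 n [-0.864  0.504  0.002] c [0.722 0.258 0.24 ] ext [[-0.041, -0.03], [0.041, 0.03]] axes [[0.472, 0.808, 0.352], [-0.176, -0.305, 0.936]]
1210 n [-0.212 -0.362  0.908] c [0.69  0.263 0.264] ext [[-0.041, -0.03], [0.041, 0.029]] axes [[0.51, 0.751, 0.418], [0.834, -0.552, -0.025]]
68 n [-0.758  0.223  0.613] c [0.685 0.275 0.258] ext [[-0.101, -0.011], [0.038, 0.024]] axes [[-0.621, 0.042, -0.783], [-0.201, -0.974, 0.107]]
```

The pot hangs from the middle of its rim, with its long axis 20° above horizontal and its weight about 1.9 N. I'll lower it with a light grip and see whether it swings upright by itself.

```bash
python3 -m jog '[{"x":-0.003,"y":0,"z":0.005,"twist":0},{"x":-0.006,"y":0,"z":0.015,"twist":0},{"x":-0.006,"y":0,"z":0.02,"twist":0},{"x":-0.006,"y":0,"z":0.025,"twist":0},{"x":-0.006,"y":0,"z":0.025,"twist":0},{"x":-0.006,"y":0,"z":0.025,"twist":0},{"x":-0.006,"y":0,"z":0.02,"twist":0},{"x":-0.003,"y":0,"z":0.015,"twist":0},{"x":0,"y":0,"z":0.005,"twist":0},{"x":0,"y":0,"z":0,"twist":0}]' 0 20; python3 g.py
```

```text
time_s: 11.55
ee_pos: [0.7175, 0.2556, 0.0968]
tcp_rot: [[0.539, 0.842, -0.001], [0.842, -0.539, -0.0], [-0.0, -0.0, -1.0]]
wrist_force: [0.8, 0.5, -2.4]
opening: 0.001
gripper_force: 55.4
11.6 [0.718 0.256 0.098] [-0.203  0.047 -1.698] op 0.00115074416688946 55.41528988396749
1900 min/max [[0.6271791023460359, 0.1846086731306053, 0.04788412039305803], [0.7525106684943116, 0.26780012467039327, 0.19478653352930145]]
870 n [ 0.223  0.368 -0.903] c [0.667 0.223 0.108] ext [[-0.04, -0.033], [0.042, 0.032]] axes [[0.6, 0.678, 0.424], [0.768, -0.636, -0.07]]
759 n [-0.865  0.502 -0.004] c [0.699 0.223 0.083] ext [[-0.039, -0.03], [0.042, 0.027]] axes [[0.471, 0.815, 0.338], [0.172, 0.291, -0.941]]
70 n [ 0.174  0.294 -0.94 ] c [0.662 0.232 0.109] ext [[-0.031, -0.041], [0.045, 0.028]] axes [[-0.075, -0.948, -0.31], [-0.982, 0.125, -0.142]]
```

The grip stays at 55 N whatever force I ask for. I'll ease the pinch through the opening instead, so the pot can swing upright just above the desk.

```bash
python3 -m jog '[{"x":0,"y":0,"z":0,"twist":0},{"x":0,"y":0,"z":0,"twist":0},{"x":0,"y":0,"z":0,"twist":0},{"x":0,"y":0,"z":0,"twist":0},{"x":0,"y":0,"z":0,"twist":0},{"x":0,"y":0,"z":0,"twist":0},{"x":0,"y":0,"z":0,"twist":0},{"x":0,"y":0,"z":0,"twist":0},{"x":0,"y":0,"z":0,"twist":0},{"x":0,"y":0,"z":0,"twist":0}]' 0.025 20; python3 g.py
```

```text
time_s: 12.6
ee_pos: [0.7176, 0.2556, 0.0971]
tcp_rot: [[0.539, 0.842, 0.0], [0.842, -0.539, 0.0], [0.0, -0.0, -1.0]]
wrist_force: [-0.4, -0.3, -1.6]
opening: 0.0025
gripper_force: 24.5
12.65 [0.718 0.256 0.097] [ 0.956 -0.483 -1.073] op 0.002230523685584151 24.50966478076225
1896 min/max [[0.6279969557568343, 0.18515771747579002, 0.04756382666380169], [0.7530546256203323, 0.2692365280205388, 0.19626504015768007]]
860 n [ 0.241  0.364 -0.9  ] c [0.667 0.224 0.108] ext [[-0.041, -0.034], [0.043, 0.033]] axes [[0.64, 0.637, 0.429], [0.729, -0.679, -0.079]]
764 n [-0.866  0.501 -0.009] c [0.699 0.222 0.083] ext [[-0.038, -0.029], [0.043, 0.028]] axes [[0.461, 0.804, 0.374], [0.195, 0.319, -0.927]]
78 n [ 0.257  0.366 -0.895] c [0.669 0.23  0.108] ext [[-0.048, -0.037], [0.031, 0.021]] axes [[0.013, 0.924, 0.381], [-0.966, 0.11, -0.233]]
```

```bash
python3 -m jog '[{"x":0,"y":0,"z":0,"twist":0},{"x":0,"y":0,"z":0,"twist":0},{"x":0,"y":0,"z":0,"twist":0},{"x":0,"y":0,"z":0,"twist":0},{"x":0,"y":0,"z":0,"twist":0},{"x":0,"y":0,"z":0,"twist":0},{"x":0,"y":0,"z":0,"twist":0},{"x":0,"y":0,"z":0,"twist":0},{"x":0,"y":0,"z":0,"twist":0},{"x":0,"y":0,"z":0,"twist":0}]' 0.034 20; python3 g.py
```

```text
time_s: 13.65
ee_pos: [0.7176, 0.2557, 0.097]
tcp_rot: [[0.539, 0.842, -0.0], [0.842, -0.539, 0.0], [0.0, -0.0, -1.0]]
wrist_force: [0.2, -0.6, -2.1]
opening: 0.0031
gripper_force: 9.6
13.7 [0.718 0.256 0.097] [-0.041 -0.135 -2.037] op 0.0026090106662691234 10.210113592911512
1544 min/max [[0.6613842241323554, 0.21524393652678075, 0.024791193569424677], [0.763380684253882, 0.3077530600028389, 0.19290168791793827]]
973 n [ 0.836 -0.508  0.209] c [0.723 0.247 0.067] ext [[-0.04, -0.029], [0.041, 0.028]] axes [[-0.068, 0.281, 0.957], [0.545, 0.814, -0.2]]
131 n [-0.894  0.41  -0.178] c [0.684 0.299 0.069] ext [[-0.039, -0.014], [0.024, 0.037]] axes [[0.23, 0.081, -0.97], [-0.383, -0.908, -0.167]]
116 n [-0.571 -0.797  0.197] c [0.696 0.239 0.104] ext [[-0.053, -0.037], [0.116, 0.039]] axes [[0.495, -0.142, 0.857], [-0.655, 0.587, 0.476]]
```

It has swung nearly upright. I'll lower it onto the desk, let it settle flat and then release.

```bash
python3 -m jog '[{"x":0,"y":0,"z":0.002,"twist":0},{"x":0,"y":0,"z":0.002,"twist":0},{"x":0,"y":0,"z":0.002,"twist":0},{"x":0,"y":0,"z":0.002,"twist":0},{"x":0,"y":0,"z":0.002,"twist":0},{"x":0,"y":0,"z":0.002,"twist":0},{"x":0,"y":0,"z":0.002,"twist":0},{"x":0,"y":0,"z":0.002,"twist":0},{"x":0,"y":0,"z":0.001,"twist":0},{"x":0,"y":0,"z":0,"twist":0}]'; python3 g.py
```

```text
time_s: 14.7
ee_pos: [0.7224, 0.2526, 0.0848]
tcp_rot: [[0.543, 0.839, 0.01], [0.839, -0.543, -0.001], [0.005, 0.009, -1.0]]
wrist_force: [5.9, -7.6, 15.4]
opening: 0.0029
gripper_force: 10.0
14.75 [0.722 0.253 0.085] [ 6.043 -6.518 15.407] op 0.002957204389998277 10.033950913930312
1463 min/max [[0.6672441026472689, 0.21314210171118825, 0.013541415092936306], [0.7673417450150352, 0.30569748915404255, 0.18146851928090457]]
906 n [ 0.84  -0.521  0.151] c [0.726 0.245 0.055] ext [[-0.041, -0.029], [0.039, 0.028]] axes [[0.029, -0.234, -0.972], [0.542, 0.821, -0.181]]
145 n [-0.843  0.52  -0.136] c [0.687 0.296 0.058] ext [[-0.028, -0.039], [0.027, 0.009]] axes [[-0.059, 0.162, 0.985], [0.534, 0.839, -0.106]]
111 n [-0.554 -0.813  0.178] c [0.698 0.236 0.09 ] ext [[-0.053, -0.036], [0.117, 0.037]] axes [[0.448, -0.111, 0.887], [-0.701, 0.571, 0.426]]
```

```bash
python3 -m jog '[{"x":0,"y":0,"z":-0.002,"twist":0},{"x":0,"y":0,"z":-0.001,"twist":0},{"x":0,"y":0,"z":0,"twist":0},{"x":0,"y":0,"z":0,"twist":0},{"x":0,"y":0,"z":0,"twist":0},{"x":0,"y":0,"z":0,"twist":0},{"x":0,"y":0,"z":0,"twist":0},{"x":0,"y":0,"z":0,"twist":0},{"x":0,"y":0,"z":0,"twist":0},{"x":0,"y":0,"z":0,"twist":0}]' 0.25; python3 g.py
```

```text
time_s: 15.75
ee_pos: [0.7174, 0.2557, 0.0829]
tcp_rot: [[0.539, 0.842, -0.0], [0.842, -0.539, 0.0], [-0.0, -0.0, -1.0]]
wrist_force: [-0.5, 0.1, 0.3]
opening: 0.0212
gripper_force: 0.2
15.8 [0.717 0.256 0.083] [0.514 0.646 0.211] op 0.021180547048043 0.19722643941349816
1342 min/max [[0.6574739694623507, 0.2141792601260044, 0.010334661231397486], [0.7652850453421325, 0.2909718384177724, 0.18191601634952662]]
832 n [-0.871  0.477 -0.121] c [0.725 0.239 0.05 ] ext [[-0.043, -0.029], [0.041, 0.031]] axes [[0.17, 0.061, -0.984], [0.461, 0.877, 0.134]]
200 n [-0.862  0.49  -0.131] c [0.667 0.259 0.055] ext [[-0.028, -0.019], [0.04, 0.033]] axes [[0.318, 0.32, -0.893], [0.396, 0.811, 0.432]]
81 n [-0.85   0.487 -0.201] c [0.723 0.236 0.056] ext [[-0.037, -0.024], [0.041, 0.033]] axes [[0.191, -0.071, -0.979], [0.491, 0.871, 0.032]]
```

```bash
python3 -m jog '[{"x":0,"y":0,"z":-0.005,"twist":0},{"x":0,"y":0,"z":-0.01,"twist":0},{"x":0,"y":0,"z":-0.02,"twist":0},{"x":0,"y":0,"z":-0.02,"twist":0},{"x":0,"y":0,"z":-0.025,"twist":0},{"x":0,"y":0,"z":-0.025,"twist":0},{"x":0,"y":0,"z":-0.025,"twist":0},{"x":0,"y":0,"z":-0.01,"twist":0},{"x":0,"y":0,"z":0,"twist":0},{"x":0,"y":0,"z":0,"twist":0}]' 1 60; sed -i 's/<.14 and/<.25 and/;s/vp+90/vp+150/' g.py; python3 g.py
python3 - <<'E'
from h import *
np.set_printoptions(precision=4,suppress=True)
P=np.load('pics/P.npy'); R=P[(P[:,2]>.079)&(P[:,2]<.09)]
print(len(R),cv2.minAreaRect((R[:,:2]*1000).astype(np.float32)), np.percentile(P[:,2],[50,90,98,99.5]))
s=cv2.imread('pics/scene2.png'); u,v=pix('scene',[.70,.25,.06]).astype(int); print(u,v)
a=s[v-60:v+60,u-80:u+80]; cv2.imwrite('pics/k.png',cv2.convertScaleAbs(cv2.resize(a,(0,0),fx=5,fy=5,interpolation=cv2.INTER_CUBIC),alpha=1.6))
E
```

```text
time_s: 16.8
ee_pos: [0.7174, 0.2557, 0.2221]
tcp_rot: [[0.539, 0.842, -0.001], [0.842, -0.539, -0.0], [-0.001, -0.0, -1.0]]
wrist_force: [0.1, 0.1, -0.4]
opening: 0.0857
gripper_force: 0.0
16.85 [0.717 0.255 0.221] [ 0.648 -0.236 -0.648] op 0.08550949685208525 0.0
1672 min/max [[0.6668985311255694, 0.21294451786389174, 0.008878450533176463], [0.7447554876421886, 0.28898124442714934, 0.0873180020323834]]
750 n [ 0.88  -0.476  0.003] c [0.731 0.237 0.049] ext [[-0.036, -0.028], [0.04, 0.028]] axes [[-0.017, -0.036, -0.999], [-0.475, -0.879, 0.04]]
656 n [ 0.877 -0.48   0.004] c [0.68  0.267 0.048] ext [[-0.036, -0.026], [0.039, 0.025]] axes [[0.031, 0.049, -0.998], [0.479, 0.876, 0.058]]
83 n [ 0.041 -0.017  0.999] c [0.705 0.239 0.084] ext [[-0.021, -0.022], [0.042, 0.035]] axes [[0.588, 0.809, -0.01], [-0.808, 0.588, 0.044]]
247 ((705.116943359375, 251.20596313476562), (58.221473693847656, 64.88829040527344), 61.805240631103516) [0.0532 0.082  0.0854 0.0873]
481 301
```

View pics/k.png

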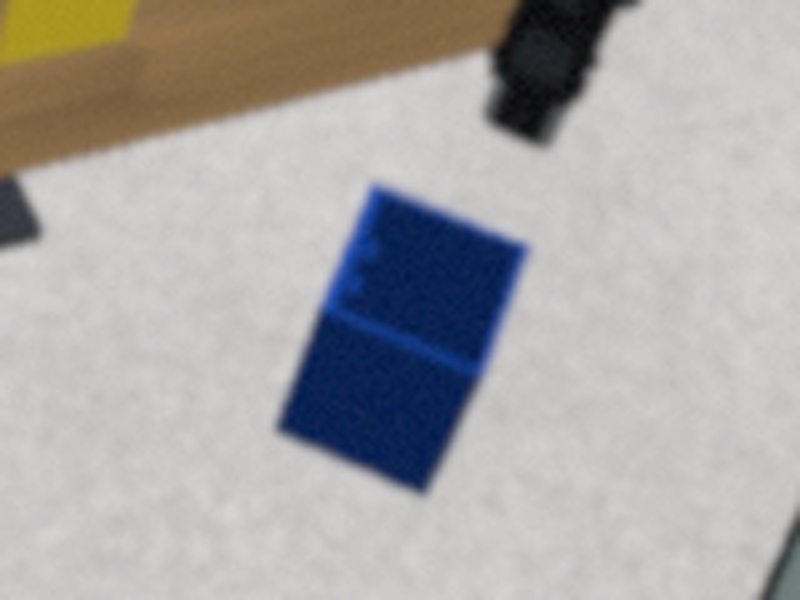

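The pot stands upright. Its ramps show on the left wall (360,265), so its back points at about 241°, and its centre is at about (0.7045, 0.2515). My carry path had clipped the far end of the board, so the grip itself was fine. I'll regrasp across the width.

```bash
python3 -m jog '[{"x":-0.0052,"y":-0.0044,"z":0,"twist":0},{"x":-0.0052,"y":-0.0043,"z":0,"twist":0},{"x":0,"y":0,"z":0.01,"twist":-4},{"x":0,"y":0,"z":0.025,"twist":0},{"x":0,"y":0,"z":0.025,"twist":0},{"x":0,"y":0,"z":0.025,"twist":0},{"x":0,"y":0,"z":0.025,"twist":0},{"x":0,"y":0,"z":0.025,"twist":0},{"x":0,"y":0,"z":0.015,"twist":0},{"x":0,"y":0,"z":0.005,"twist":0}]'; python3 -m jog '[{"x":0,"y":0,"z":0.0,"twist":0},{"x":0,"y":0,"z":0,"twist":0},{"x":0,"y":0,"z":0,"twist":0},{"x":0,"y":0,"z":0,"twist":0},{"x":0,"y":0,"z":0,"twist":0},{"x":0,"y":0,"z":0,"twist":0},{"x":0,"y":0,"z":0,"twist":0},{"x":0,"y":0,"z":0,"twist":0},{"x":0,"y":0,"z":0,"twist":0},{"x":0,"y":0,"z":-0.002,"twist":0}]' 0.5 60; python3 st.py
```

```text
time_s: 17.85
ee_pos: [0.7032, 0.2507, 0.0646]
tcp_rot: [[0.479, 0.878, -0.004], [0.878, -0.479, -0.002], [-0.004, -0.003, -1.0]]
wrist_force: [0.3, -0.4, 0.5]
opening: 0.0853
gripper_force: 0.0
time_s: 18.85
ee_pos: [0.7047, 0.2516, 0.0704]
tcp_rot: [[0.479, 0.878, 0.0], [0.878, -0.479, -0.0], [0.0, 0.0, -1.0]]
wrist_force: [-0.6, 0.6, -1.7]
opening: 0.0594
gripper_force: 64.6
18.85 [0.7047 0.2516 0.0704] yaw tool x 61.373400628073036 F [-0.6013  0.6032 -1.6748] M [-0.0072 -0.0285  0.0128] op 0.059419294735993146 64.62532894103788
```

```bash
python3 -m jog '[{"x":0,"y":0,"z":-0.006,"twist":4},{"x":0,"y":0,"z":-0.01,"twist":5},{"x":0,"y":0,"z":-0.01,"twist":6},{"x":0,"y":0,"z":-0.01,"twist":6},{"x":0,"y":0,"z":-0.01,"twist":6},{"x":0,"y":0,"z":-0.01,"twist":6},{"x":0,"y":0,"z":-0.01,"twist":6},{"x":0,"y":0,"z":-0.0046,"twist":5},{"x":0,"y":0,"z":0,"twist":0},{"x":0,"y":0,"z":0,"twist":0}]'; python3 -m jog '[{"x":-0.003,"y":-0.001,"z":0,"twist":0},{"x":-0.006,"y":-0.003,"z":0,"twist":0},{"x":-0.007,"y":-0.004,"z":0,"twist":0},{"x":-0.008,"y":-0.005,"z":0,"twist":0},{"x":-0.008,"y":-0.005,"z":0,"twist":0},{"x":-0.008,"y":-0.004,"z":0,"twist":0},{"x":-0.006,"y":-0.004,"z":0,"twist":0},{"x":-0.004,"y":-0.002,"z":0,"twist":0},{"x":-0.0015,"y":0,"z":0,"twist":0},{"x":0,"y":0,"z":0,"twist":0}]'; python3 st.py .6471 .2631 .141; python3 g.py
python3 - <<'E'
from h import *
s=cv2.imread('pics/scene2.png'); u,v=pix('scene',[.63,.255,.14]).astype(int); print(u,v)
a=s[v-45:v+30,u-50:u+50]; cv2.imwrite('pics/l.png',cv2.convertScaleAbs(cv2.resize(a,(0,0),fx=8,fy=8,interpolation=cv2.INTER_CUBIC),alpha=2.2))
E
```

```text
time_s: 19.85
ee_pos: [0.7044, 0.2512, 0.1399]
tcp_rot: [[0.954, 0.301, -0.001], [0.301, -0.954, -0.001], [-0.001, 0.001, -1.0]]
wrist_force: [0.1, 0.6, -1.8]
opening: 0.0594
gripper_force: 64.8
time_s: 20.85
ee_pos: [0.6472, 0.2627, 0.1408]
tcp_rot: [[0.954, 0.298, 0.0], [0.298, -0.954, -0.0], [0.0, 0.0, -1.0]]
wrist_force: [1.0, -0.5, -1.1]
opening: 0.0593
gripper_force: 64.7
20.85 [0.6472 0.2627 0.1408] yaw tool x 17.35707187727507 F [ 0.9744 -0.5246 -1.0679] M [-0.066   0.0029 -0.0244] op 0.05926893598590414 64.74871309823357
tool shift [-0.     -0.0005 -0.0002]
20.9 [0.647 0.263 0.141] [-0.333 -0.278 -2.748] op 0.05934642036323756 64.74891421501525
1974 min/max [[0.6133883957892929, 0.2242672982041977, 0.07361051329037992], [0.6847705212965928, 0.2987522302296928, 0.21728114854544014]]
742 n [ 0.951  0.308 -0.   ] c [0.675 0.27  0.116] ext [[-0.039, -0.03], [0.043, 0.03]] axes [[-0.004, 0.013, -1.0], [-0.308, 0.951, 0.014]]
557 n [ 0.322 -0.947 -0.006] c [0.659 0.234 0.115] ext [[-0.087, -0.03], [0.039, 0.027]] axes [[-0.139, -0.041, -0.989], [0.936, 0.32, -0.145]]
405 n [ 0.326 -0.945 -0.005] c [0.631 0.287 0.129] ext [[-0.057, -0.025], [0.034, 0.021]] axes [[0.328, 0.108, 0.938], [0.887, 0.307, -0.346]]
486 243
```

```bash
python3 -m jog '[{"x":-0.003,"y":0,"z":0,"twist":0},{"x":-0.006,"y":0,"z":0,"twist":0},{"x":-0.007,"y":0,"z":0,"twist":0},{"x":-0.007,"y":0,"z":0,"twist":0},{"x":-0.005,"y":0,"z":0,"twist":0},{"x":-0.003,"y":0,"z":0,"twist":0},{"x":-0.002,"y":0,"z":0,"twist":0},{"x":-0.001,"y":0,"z":0,"twist":0},{"x":0,"y":0,"z":0,"twist":0},{"x":0,"y":0,"z":0,"twist":0}]'; python3 -m jog '[{"x":-0.001,"y":0,"z":0,"twist":0},{"x":-0.001,"y":0,"z":0,"twist":0},{"x":-0.001,"y":0,"z":0,"twist":0},{"x":-0.001,"y":0,"z":0,"twist":0},{"x":-0.001,"y":0,"z":0,"twist":0},{"x":0,"y":0,"z":0,"twist":0},{"x":0,"y":0,"z":0,"twist":0},{"x":0,"y":0,"z":0,"twist":0},{"x":0,"y":0,"z":0,"twist":0},{"x":0,"y":0,"z":0,"twist":0}]'; python3 st.py
```

```text
time_s: 21.9
ee_pos: [0.6148, 0.2528, 0.1406]
tcp_rot: [[0.954, 0.298, 0.0], [0.298, -0.954, 0.0], [0.0, -0.0, -1.0]]
wrist_force: [-0.0, 0.4, -1.6]
opening: 0.0593
gripper_force: 64.8
time_s: 22.9
ee_pos: [0.61, 0.2513, 0.1407]
tcp_rot: [[0.954, 0.299, 0.0], [0.299, -0.954, 0.0], [0.0, -0.0, -1.0]]
wrist_force: [0.9, 0.2, -2.0]
opening: 0.059
gripper_force: 64.8
22.9 [0.61   0.2513 0.1407] yaw tool x 17.369106007072006 F [ 0.892   0.2401 -1.9782] M [ 0.174  -0.2123  0.0186] op 0.05903980133425662 64.7805847437121
```

```bash
python3 -m jog '[{"x":-0.001,"y":0,"z":0,"twist":0},{"x":-0.001,"y":0,"z":0,"twist":0},{"x":-0.001,"y":0,"z":0,"twist":0},{"x":0,"y":0,"z":0,"twist":0},{"x":0,"y":0,"z":0,"twist":0},{"x":0,"y":0,"z":0,"twist":0},{"x":0,"y":0,"z":0,"twist":0},{"x":0,"y":0,"z":0,"twist":0},{"x":0,"y":0,"z":0,"twist":0},{"x":0,"y":0,"z":0,"twist":0}]'; python3 st.py
```

```text
time_s: 23.9
ee_pos: [0.607, 0.2505, 0.1406]
tcp_rot: [[0.954, 0.299, -0.0], [0.299, -0.954, 0.0], [-0.0, -0.0, -1.0]]
wrist_force: [0.0, 1.4, -1.4]
opening: 0.0592
gripper_force: 64.8
23.9 [0.607  0.2505 0.1406] yaw tool x 17.372821790906045 F [ 0.0442  1.3502 -1.4281] M [ 0.3141  0.1365 -0.0235] op 0.05921293713414787 64.83704212470911
```

The pot is now past the head's front plane, with only about 1.3 N on it sideways, so the head is entering the hole. I'll ease it toward +y and keep going.

```bash
python3 -m jog '[{"x":0,"y":-0.0004,"z":0,"twist":0},{"x":0,"y":-0.0004,"z":0,"twist":0},{"x":-0.001,"y":0,"z":0,"twist":0},{"x":-0.001,"y":0,"z":0,"twist":0},{"x":-0.001,"y":0,"z":0,"twist":0},{"x":-0.001,"y":0,"z":0,"twist":0},{"x":0,"y":0,"z":0,"twist":0},{"x":0,"y":0,"z":0,"twist":0},{"x":0,"y":0,"z":0,"twist":0},{"x":0,"y":0,"z":0,"twist":0}]'; python3 st.py
```

```text
time_s: 24.9
ee_pos: [0.603, 0.25, 0.1407]
tcp_rot: [[0.954, 0.298, 0.0], [0.298, -0.954, 0.0], [0.0, -0.0, -1.0]]
wrist_force: [0.6, -0.7, -1.8]
opening: 0.0592
gripper_force: 64.7
24.9 [0.603  0.25   0.1407] yaw tool x 17.366895830169142 F [ 0.613  -0.7375 -1.7916] M [-0.0216  0.0043 -0.0389] op 0.059213488332217894 64.7467170318123
```

```bash
python3 -m jog '[{"x":-0.001,"y":0,"z":0,"twist":0},{"x":-0.001,"y":0,"z":0,"twist":0},{"x":-0.001,"y":0,"z":0,"twist":0},{"x":0,"y":0,"z":0,"twist":0},{"x":0,"y":0,"z":0,"twist":0},{"x":0,"y":0,"z":0,"twist":0},{"x":0,"y":0,"z":0,"twist":0},{"x":0,"y":0,"z":0,"twist":0},{"x":0,"y":0,"z":0,"twist":0},{"x":0,"y":0,"z":0,"twist":0}]'; python3 st.py
```

```text
time_s: 25.9
ee_pos: [0.6002, 0.2491, 0.1406]
tcp_rot: [[0.954, 0.299, 0.0], [0.299, -0.954, 0.0], [0.0, -0.0, -1.0]]
wrist_force: [0.4, -0.3, -3.0]
opening: 0.0591
gripper_force: 64.7
25.9 [0.6002 0.2491 0.1406] yaw tool x 17.369595549527805 F [ 0.3786 -0.2627 -2.9722] M [0.036  0.0028 0.0205] op 0.05910640169547792 64.73466285620816
```

```bash
python3 -m jog '[{"x":-0.0005,"y":0,"z":0,"twist":0},{"x":-0.0005,"y":0,"z":0,"twist":0},{"x":-0.0005,"y":0,"z":0,"twist":0},{"x":-0.0005,"y":0,"z":0,"twist":0},{"x":0,"y":0,"z":0,"twist":0},{"x":0,"y":0,"z":0,"twist":0},{"x":0,"y":0,"z":0,"twist":0},{"x":0,"y":0,"z":0,"twist":0},{"x":0,"y":0,"z":0,"twist":0},{"x":0,"y":0,"z":0,"twist":0}]'; python3 st.py
```

```text
time_s: 26.9
ee_pos: [0.5999, 0.2489, 0.1413]
tcp_rot: [[0.955, 0.298, 0.004], [0.298, -0.955, 0.002], [0.004, -0.001, -1.0]]
wrist_force: [8.0, 3.3, -4.3]
opening: 0.0592
gripper_force: 65.2
26.9 [0.5999 0.2489 0.1413] yaw tool x 17.321504908576674 F [ 7.9758  3.3171 -4.2786] M [ 0.6436 -1.7398 -0.2363] op 0.05924170515342257 65.19726374885067
```

The back is flush: 8.6 N at just the expected depth. I'll ease the press and slide straight down.

```bash
python3 -m jog '[{"x":0.001,"y":0,"z":0,"twist":0},{"x":0,"y":0,"z":0.001,"twist":0},{"x":0,"y":0,"z":0.001,"twist":0},{"x":0,"y":0,"z":0.001,"twist":0},{"x":0,"y":0,"z":0.001,"twist":0},{"x":0,"y":0,"z":0.001,"twist":0},{"x":0,"y":0,"z":0.001,"twist":0},{"x":0,"y":0,"z":0.001,"twist":0},{"x":0,"y":0,"z":0.001,"twist":0},{"x":0,"y":0,"z":0,"twist":0}]'; python3 st.py
```

```text
time_s: 27.9
ee_pos: [0.5999, 0.2491, 0.1335]
tcp_rot: [[0.954, 0.298, 0.002], [0.298, -0.954, 0.001], [0.002, -0.0, -1.0]]
wrist_force: [5.4, 2.1, 2.1]
opening: 0.0596
gripper_force: 66.1
27.9 [0.5999 0.2491 0.1335] yaw tool x 17.351027408207756 F [5.3628 2.1023 2.0999] M [ 0.5048 -1.1302 -0.2224] op 0.059561929029500825 66.07720292173326
```

```bash
python3 -m jog '[{"x":0,"y":0,"z":0.001,"twist":0},{"x":0,"y":0,"z":0.001,"twist":0},{"x":0,"y":0,"z":0.001,"twist":0},{"x":0,"y":0,"z":0.001,"twist":0},{"x":0,"y":0,"z":0.001,"twist":0},{"x":0,"y":0,"z":0.001,"twist":0},{"x":0,"y":0,"z":0.001,"twist":0},{"x":0,"y":0,"z":0.001,"twist":0},{"x":0,"y":0,"z":0,"twist":0},{"x":0,"y":0,"z":0,"twist":0}]'; python3 st.py
```

```text
time_s: 28.9
ee_pos: [0.5999, 0.2492, 0.1259]
tcp_rot: [[0.955, 0.298, 0.002], [0.298, -0.955, 0.001], [0.002, -0.0, -1.0]]
wrist_force: [3.4, 0.9, 6.1]
opening: 0.0592
gripper_force: 66.5
28.9 [0.5999 0.2492 0.1259] yaw tool x 17.339766152754006 F [3.4087 0.9323 6.0754] M [ 0.4163 -0.8533 -0.3382] op 0.05924175705598896 66.52392634190619
```

```bash
python3 -m jog '[{"x":0,"y":0,"z":0.001,"twist":0},{"x":0,"y":0,"z":0.001,"twist":0},{"x":0,"y":0,"z":0.001,"twist":0},{"x":0,"y":0,"z":0.001,"twist":0},{"x":0,"y":0,"z":0.001,"twist":0},{"x":0,"y":0,"z":0.001,"twist":0},{"x":0,"y":0,"z":0,"twist":0},{"x":0,"y":0,"z":0,"twist":0},{"x":0,"y":0,"z":0,"twist":0},{"x":0,"y":0,"z":0,"twist":0}]'; python3 st.py
```

```text
time_s: 29.9
ee_pos: [0.5999, 0.2493, 0.1202]
tcp_rot: [[0.955, 0.298, 0.002], [0.298, -0.955, 0.001], [0.003, -0.0, -1.0]]
wrist_force: [2.8, 1.7, 7.8]
opening: 0.0591
gripper_force: 66.8
29.9 [0.5999 0.2493 0.1202] yaw tool x 17.347602628691156 F [2.7991 1.7325 7.7641] M [ 0.3792 -0.6379 -0.3298] op 0.05905833352254686 66.7815976892598
```

```bash
python3 -m jog '[{"x":0,"y":0,"z":0.0005,"twist":0},{"x":0,"y":0,"z":0.0005,"twist":0},{"x":0,"y":0,"z":0.0005,"twist":0},{"x":0,"y":0,"z":0.0005,"twist":0},{"x":0,"y":0,"z":0,"twist":0},{"x":0,"y":0,"z":0,"twist":0},{"x":0,"y":0,"z":0,"twist":0},{"x":0,"y":0,"z":0,"twist":0},{"x":0,"y":0,"z":0,"twist":0},{"x":0,"y":0,"z":0,"twist":0}]'; python3 st.py
```

```text
time_s: 30.9
ee_pos: [0.6001, 0.2495, 0.1196]
tcp_rot: [[0.954, 0.298, 0.004], [0.298, -0.954, 0.001], [0.004, -0.0, -1.0]]
wrist_force: [-0.1, -1.5, 16.5]
opening: 0.0593
gripper_force: 67.9
30.9 [0.6001 0.2495 0.1196] yaw tool x 17.356703953239574 F [-0.1254 -1.4852 16.4875] M [-0.0828  0.0636 -0.2138] op 0.05930327070317411 67.85473170457408
```

It hit a dead stop: force up by 8.7 N while the pot moved only 0.6 mm, after 21 mm of slide. I'll ease off, verify, and let go.

```bash
python3 -m jog '[{"x":0,"y":0,"z":-0.001,"twist":0},{"x":0,"y":0,"z":-0.0005,"twist":0},{"x":0,"y":0,"z":0,"twist":0},{"x":0,"y":0,"z":0,"twist":0},{"x":0,"y":0,"z":0,"twist":0},{"x":0,"y":0,"z":0,"twist":0},{"x":0,"y":0,"z":0,"twist":0},{"x":0,"y":0,"z":0,"twist":0},{"x":0,"y":0,"z":0,"twist":0},{"x":0,"y":0,"z":0,"twist":0}]'; python3 st.py; python3 -m jog '[{"x":0,"y":0,"z":0,"twist":0},{"x":0,"y":0,"z":0,"twist":0},{"x":0,"y":0,"z":0,"twist":0},{"x":0,"y":0,"z":0,"twist":0},{"x":0,"y":0,"z":0,"twist":0},{"x":0,"y":0,"z":0,"twist":0},{"x":0,"y":0,"z":0,"twist":0},{"x":0,"y":0,"z":0,"twist":0},{"x":0,"y":0,"z":0,"twist":0},{"x":0,"y":0,"z":0,"twist":0}]' 1; python3 st.py
```

```text
time_s: 31.9
ee_pos: [0.5999, 0.2493, 0.1198]
tcp_rot: [[0.954, 0.298, 0.002], [0.298, -0.954, 0.001], [0.003, -0.0, -1.0]]
wrist_force: [2.2, 0.4, 9.3]
opening: 0.059
gripper_force: 66.9
31.9 [0.5999 0.2493 0.1198] yaw tool x 17.35522344964165 F [2.2412 0.4031 9.3243] M [ 0.2051 -0.5435 -0.2727] op 0.05902780710050639 66.92790084402077
time_s: 32.9
ee_pos: [0.5992, 0.2488, 0.1182]
tcp_rot: [[0.954, 0.299, 0.0], [0.299, -0.954, 0.0], [0.0, -0.0, -1.0]]
wrist_force: [0.3, -0.5, 0.6]
opening: 0.0852
gripper_force: 0.0
32.9 [0.5992 0.2488 0.1182] yaw tool x 17.369806675847666 F [ 0.3007 -0.5495  0.5593] M [ 0.0411 -0.0278  0.0324] op 0.08519325317978439 0.0
```

Released. Now I'll withdraw upward and measure where the pot hangs.

```bash
python3 -m jog '[{"x":0,"y":0,"z":-0.005,"twist":0},{"x":0,"y":0,"z":-0.01,"twist":0},{"x":0,"y":0,"z":-0.02,"twist":0},{"x":0,"y":0,"z":-0.025,"twist":0},{"x":0,"y":0,"z":-0.025,"twist":0},{"x":0,"y":0,"z":-0.025,"twist":0},{"x":0,"y":0,"z":-0.02,"twist":0},{"x":0,"y":0,"z":-0.01,"twist":0},{"x":0,"y":0,"z":0,"twist":0},{"x":0,"y":0,"z":0,"twist":0}]'; sed -i 's/<.25 and w\[2\]>.008/<.25 and w[2]>.008 and w[2]<.2/' g.py; python3 g.py
python3 - <<'E'
from h import *
P=np.load('pics/P.npy'); n=np.array([.9541,.2995,0]); c=np.array([.5745,.2272,0]); h=(P-c)@n; y=(P-c)@np.array([.2995,-.9541,0])
k=(h>.05)&(h<.07); F=P[k]; print('front h',np.median(h[k&(P[:,2]<.12)]),'z',np.percentile(F[:,2],[.5,2,98,99.5]),'y',np.percentile(y[k],[1,99]))
f=k&(P[:,2]>.06)&(P[:,2]<.125); print('tilt dh/dz',np.polyfit(P[f,2],h[f],1)[0],'dh/dy',np.polyfit(y[f],h[f],1)[0])
E
```

```text
time_s: 33.9
ee_pos: [0.599, 0.2487, 0.2575]
tcp_rot: [[0.954, 0.299, -0.001], [0.299, -0.954, -0.0], [-0.001, 0.0, -1.0]]
wrist_force: [-0.7, 0.9, -0.4]
opening: 0.0856
gripper_force: 0.0
33.95 [0.599 0.248 0.257] [ 0.522  0.124 -0.398] op 0.08586346136174423 0.0
1964 min/max [[0.5655502534249032, 0.21213004142726594, 0.05460815150540577], [0.6377003275060128, 0.2849006627273008, 0.1363392225159444]]
705 n [0.955 0.297 0.007] c [0.629 0.256 0.098] ext [[-0.037, -0.03], [0.043, 0.03]] axes [[0.014, -0.022, -1.0], [-0.297, 0.954, -0.025]]
535 n [ 0.269 -0.963 -0.008] c [0.609 0.22  0.098] ext [[-0.042, -0.027], [0.038, 0.029]] axes [[-0.026, -0.015, 1.0], [-0.963, -0.269, -0.029]]
316 n [-0.308  0.951 -0.002] c [0.583 0.274 0.109] ext [[-0.052, -0.02], [0.035, 0.026]] axes [[0.369, 0.121, 0.922], [-0.877, -0.283, 0.388]]
front h 0.06032378960023142 z [0.05436429 0.05638593 0.13462432 0.13552691] y [-0.04239494  0.01864842]
tilt dh/dz -0.00821272893649761 dh/dy -0.05528902249166819
```

```bash
python3 -c "
from cell import robot
print(robot.hand_in())"
```

```text
the job is handed in; nothing more can be done
None
```

The pen pot hangs flush and fully home on the stud, released, with the arm clear, and the job is handed in; on the first carry I knocked it against the board's top edge and lost hold of it, so I stood it upright on the desk and regrasped it before hanging it.

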